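Clip the carabiner mug onto the mug rail

TASK

Hang the green camping mug on the steel crossbar of the mug rail: pick it up, press the orange sprung gate of its carabiner handle against the crossbar until the bar is inside the handle and the gate has sprung shut behind it, then lower the mug and let go so that it hangs freely by its handle. Do not knock over or push away the honey jar, the timer or the salt cellar.

Things in the scene. Friction and masses are not known exactly. Their poses are not given: they have to be found in the camera images.
- mug_center (a point): Centre of the green camping mug, on its axis, 45 mm above its underside. Loose, about 0.17 kg, starts upright on the worktop, handle pointing roughly away from the robot. Round body 60 mm in diameter, 90 mm high, wall 3 mm, open top. Axes: z up through the mouth, x towards the handle, y across the handle. The handle is a carabiner loop of 8 mm aluminium bar in the plane y = 0.
- mug_gap (a point): Where a bar should enter the handle: on the orange gate, 10 mm below its tip, at x = 72, z = +4 mm from mug_center, same axes; fixed to the mug. Nose ends at z = +15 mm, gate tip at +14, gate hinge at z = -29 (all x = 72) from mug_center. Pressed here from outside, a bar must go about 30 mm inwards (of 39 mm clear depth) to pass over the gate's tip, most easily if the mug is then lowered.
- mug_hook (a point): Point inside the handle's loop, in the corner of top arm and nose, where the bar lies when the mug hangs: x = 63, y = 0, z = +26 mm from mug_center, same axes. Underside of the top arm at z = +31 mm from mug_center; the nose bends down from its outer end at x = 72. Hanging, the mug tilts by about 60 degrees, handle up, pivoting about the bar.
- gate (a joint): Angle of the orange gate (6 mm bar, 43 mm long, hinged at the loop's lower outer corner, standing up to the nose): 0 rad shut, grows as it swings inwards towards the mug's body, stop at 0.95 rad. It springs shut by itself; at its tip it takes about 2 N to start and 4.5 N at 0.9 rad.
- crossbar (a point): Middle of the mug rail's crossbar, a round steel bar 8 mm thick, 165 mm above the worktop. Axes: y along the bar, z up, x level, across the bar, away from the robot. Bar and two like posts, 75 mm either side of the middle, form a closed stirrup on a wooden foot 110 mm (x) by 190 mm (y), 14 mm high, fixed to the worktop. Nothing else stands between the posts.
- honey: Honey jar, 71 mm in diameter, 110 mm high, loose; origin at the centre of its underside. A bystander.
- timer: White and green kitchen timer, 67 mm wide, 48 mm high, loose; origin at the centre of its underside. A bystander.
- salt_cellar: Round wooden salt cellar, 91 mm in diameter, 66 mm high, loose; origin at the centre of its underside. A bystander.

How it is judged:
On the way:
1. the gate is pressed open at the crossbar (value of joint gate above 0.3 rad and distance between mug_hook and crossbar below 0.1 m).
At the end, for the whole second after the job is handed in: The mug hangs from the crossbar by its handle, released: mug_hook within 18 mm of the bar across and in height, between the posts; mug centre at least 10 mm below the bar; gate shut (under 0.12 rad). A little swinging does no harm (x of mug_hook in the frame of crossbar between -0.018 and 0.018 m and z of mug_hook in the frame of crossbar between -0.018 and 0.018 m and y of mug_hook in the frame of crossbar between -0.075 and 0.075 m and z of mug_center in the frame of crossbar below -0.01 m and value of joint gate below 0.12 rad); the robot touches nothing.
It fails at once if the honey jar is knocked over or pushed more than 40 mm away (distance of honey from where it was at the start of the episode above 0.04 m).
It fails at once if the timer is pushed more than 40 mm away (distance of timer from where it was at the start of the episode above 0.04 m).
It fails at once if the salt cellar is pushed more than 40 mm away (distance of salt_cellar from where it was at the start of the episode above 0.04 m).
It also fails if it takes over 54 s, if anything falls off the work surface, if the arm or the gripper's body presses on something with over 40 N, if the wrist force passes 120 N, or if a joint passes its speed limit or range.

ROBOT

A 7-joint arm with a two-finger parallel gripper is mounted at the origin on a cart in front of the work surface, level with it; the furniture and walls round the work are solid. World frame = base frame: x ahead of the robot, y to its left, z up, the work surface at z = 0. Lengths are in m, angles in rad, forces in N, time in s.
With the tool pointing down it reaches from about 0.4 to 0.875 m from the base axis. Payload 19.3 kg.
Tool frame: the origin (TCP) lies between the finger pads; the fingertips stand 17 mm ahead of it and the grasp point (between the pads) lies 2 mm behind it (bot.finger_overhang is the distance from the TCP to the fingertips, in m); z points along the fingers, y is the line along which they close (so a half turn about z gives the same grasp; the last joint's range is limited). The gripper opens to 85 mm and grips with 20 to 120 N. Pads are 22 mm wide; open, the fingers measure 114 mm over their backs; the gripper's body (76 mm by 85 mm) begins 54 mm behind the grasp point. The pads swing forward as they close: fully open they stand 13 mm farther back than shut.
Start: joints at [-1.227, 0.521, -0.036, 1.599, 0.021, 1.021, -0.113], TCP at [0.251, 0.572, 0.248] pointing down, gripper open.
Joint ranges: [-2.91, 2.91], [-0.3, 2.13], [-1.5, 1.42], [0.17, 2.43], [-1.26, 4.41], [0.16, 1.93], [-2.52, 2.52]. Speed limits (rad/s): [1.89, 1.89, 2.39, 2.39, 3.01, 3.01, 3.01].

INTERFACE

Orientations are given as [roll, pitch, yaw] about the fixed x, y, z axes, in that order (R = Rz(yaw) Ry(pitch) Rx(roll)).
In Python, from workcell import observe, grab_frame, bot gives the robot as it stands.
- The arm moves only by the shell command python3 -m crank 'ROWS' [FORCE]. ROWS is a JSON object of lists of equal length, an entry for each row: "linear": the shift along the world's x, y, z each as a share of 0.25 m, from -1 to 1, a list of three; "delta_rot": the turn, a rotation vector about the world's x, y, z each as a share of 30 degrees, from -1 to 1, a list of three; "fingers": the opening, from -1 (shut) to 1 (fully open). In form: {"linear": [[dx, dy, dz], ...], "delta_rot": [[rx, ry, rz], ...], "fingers": [fingers, ...]}. A call has 1 to 5 rows; each row is the pose to reach, as a shift and turn from the pose commanded when the call began; what a row does not reach only later rows make up. A row lasts 1/10 s, in which the tool goes at most 50 mm and 8.59 degrees, less where a joint would pass 70% of its speed; a pose out of reach is approached as far as the arm can. A call with a number of a shift or a turn outside -1 to 1 is refused whole. A call with a gripper value outside its range is refused whole. The fingers move at their own pace and stop on an object; FORCE is the grip in N (left out, the last holds). Time passes only in rows, so rows that repeat a pose let the fingers close. It gives the time, the measured TCP pose, the force, the opening and the grip force at its end, in the units of the state.
- observe(): the state, without advancing time (a new reading comes with each control period).
- grab_frame(name): name is "scene" or "top"; returns a dict with "image" (420x560x3 uint8, red, green, blue), "mtx" (3x3 intrinsics, pixels), "xyz" and "orientation" of the camera in the world. Camera axes: x right, y down, z forward; pixel columns grow to the right and rows downward; lengths in m; the calibration is good to about 2 mm. A picture is of the moment at which its call begins. There is no depth.
- bot.job_done(): hands the job in; it is judged then, once.
The state is a dict: "clock": time; "qpos": joint angles; "qd": joint speeds; "joint_efforts": joint torques, N m; "position": TCP position; "tool_rot": TCP orientation; "force": force on the tool from outside, world axes, zero at the start; "moment": the same for the moment, N m; "grip_width": finger opening in m; "finger_force": force on a finger pad.
Only numpy, scipy, OpenCV 4.12 (cv2) and the standard library are available. Lean on these libraries where they do the work, as an engineer would, in place of code of your own. Each camera call takes 0.05 s, during which the arm holds its last target. There are 200 camera calls.

## Working session

There is one attempt and no reset: what is moved stays moved. The work goes in short steps, Python scripts to look and compute and a shell command to move; the robot and the scene stay as the last step left them, time stands still between calls to the robot, and variables do not carry over. Pictures are saved under pics/ and viewed, at most 10 in all, crops included, and the job is handed in when it is done.

```bash
mkdir -p pics
cat > h.py <<'E'
import numpy as np, cv2
from scipy.spatial.transform import Rotation as R
from workcell import observe, grab_frame, bot
def cam(n):
    f=grab_frame(n); f['K']=np.array(f['mtx']); f['p']=np.array(f['xyz'])
    o=np.array(f['orientation']); f['R']=o if o.shape==(3,3) else R.from_euler('xyz',o).as_matrix()
    return f
def ray(f,u,v):
    d=f['R']@np.linalg.inv(f['K'])@np.array([u,v,1.]); return f['p'],d/np.linalg.norm(d)
def onz(f,u,v,z):
    p,d=ray(f,u,v); return p+d*(z-p[2])/d[2]
def proj(f,X):
    c=f['K']@(f['R'].T@(np.array(X)-f['p'])); return c[:2]/c[2]
def save(f,n): cv2.imwrite('pics/'+n+'.png',cv2.cvtColor(f['image'],cv2.COLOR_RGB2BGR))
E
python3 - <<'E'
from h import *
for n in('scene','top'):
    f=cam(n); save(f,n+'0'); print(n,f['p'],f['orientation'],f['K'].tolist())
o=observe(); print(o)
E
```

```text
scene [-0.00552472 -0.6296511   0.92958965] [-2.35636845 -0.00999311 -0.71263058] [[463.1793706715946, 0.0, 276.80748589494846], [0.0, 463.1793706715946, 203.14724747722406], [0.0, 0.0, 1.0]]
top [ 0.35512662 -0.00576864  1.07839759] [-2.950458    0.02019366 -1.59945814] [[402.5214636970594, 0.0, 273.8639430505543], [0.0, 402.5214636970594, 204.124308777168], [0.0, 0.0, 1.0]]
{'clock': 0.1, 'qpos': array([-1.2271844 ,  0.52193027, -0.03633316,  1.59994635,  0.02120265,
        1.02108803, -0.11281478]), 'qd': array([ 2.40600694e-05, -2.40433786e-03,  1.96591170e-04,  4.69659353e-04,
        2.30099297e-04,  1.53771905e-03, -1.59331357e-05]), 'joint_efforts': array([ 2.95135171e-03, -9.28485847e+01,  1.98392473e+00, -3.70529616e+01,
        1.82328274e-02,  5.33243845e-03, -2.82636404e-05]), 'position': array([0.25122889, 0.57197929, 0.24779991]), 'tool_rot': array([-3.14060804e+00,  6.79201838e-05,  2.72776126e+00]), 'force': array([0.37782647, 0.65088369, 0.57069777]), 'moment': array([0.01250936, 0.00917014, 0.02708939]), 'finger_force': 0.0, 'grip_width': 0.08513151820242056}
```

View pics/scene0.png

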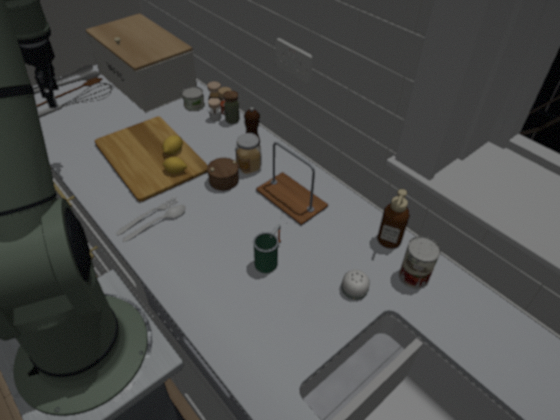

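View pics/top0.png

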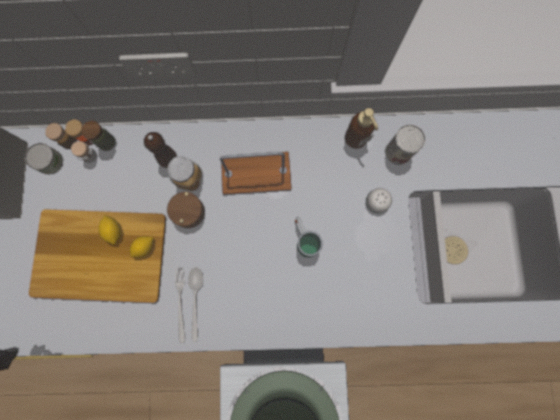

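The scene view shows the mug at (266,250) with its handle at (279,235) and the rail at (292,180). In the top view the mug is at (309,244) with its handle towards (298,222), the rail foot at (256,172), honey at (183,170), salt at (185,210) and the timer at (380,200). Next I'll take close crops.

Run:
```python
import cv2,numpy as np
t=cv2.imread('pics/top0.png');s=cv2.imread('pics/scene0.png')
a=cv2.resize(t[145:265,210:330],(600,600),interpolation=cv2.INTER_CUBIC)[:, :400] if 0 else cv2.resize(t[145:265,212:332],(480,480),interpolation=cv2.INTER_CUBIC)
b=cv2.resize(s[135:285,245:335],(288,480),interpolation=cv2.INTER_CUBIC)
im=np.hstack([a,b]); cv2.imwrite('pics/crop.png',np.clip(im*1.6,0,255).astype(np.uint8))
```

```text
(no output)
```

View pics/crop.png

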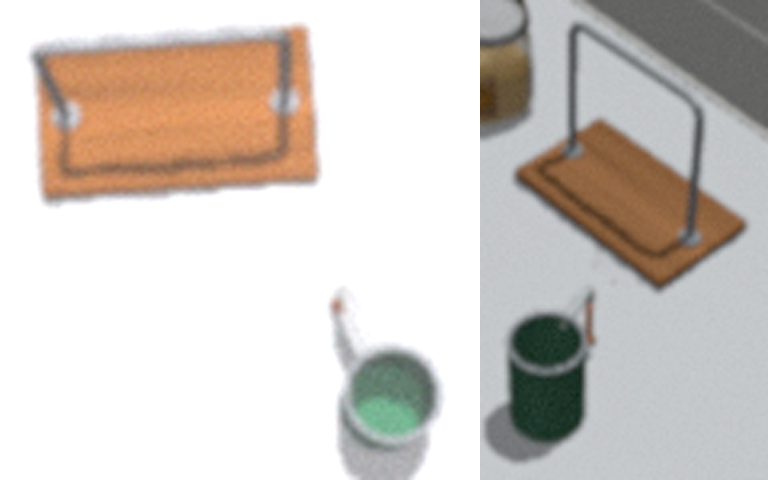

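The top crop shows the rim centre at (309.7,244.2), the gate tip near (296.2,221.2), bar ends at (221,158) and (283.7,154.5), and post bases at (228.2,173.7) and (283,170.2). In the scene crop the bar corners are at (275,143.4) and (312.8,167.2).

Run:
```python
from h import *
t=cam('top');s=cam('scene')
P=lambda n,f,u,v,z: print(n,onz(f,u,v,z).round(4))
P('rim',t,309.7,244.2,.09);P('gate',t,296.2,221.2,.062)
P('barL',t,221.2,158,.165);P('barR',t,283.7,154.5,.165)
P('postL',t,228.2,173.7,.014);P('postR',t,283,170.2,.014)
P('sBarL',s,275,143.4,.165);P('sBarR',s,312.8,167.2,.165)
sx=lambda x,y:(245+(x-480)/3.2,135+y/3.2)
P('s rim',s,*sx(547,343),.09);P('s nose',s,*sx(590,298),.072);P('s hinge',s,*sx(592,342),.016)
P('s postL',s,*sx(572,150),.014);P('s postR',s,*sx(690,237),.014)
for c,n in(((.0,0,0),'x'),):pass
P('honey',t,183,163,.11);P('salt',t,185,207,.066);P('timer',t,380,199,.04)
```

```text
rim [ 0.4441 -0.0762  0.09  ]
gate [ 0.5062 -0.0465  0.062 ]
barL [0.6478 0.1292 0.165 ]
barR [ 0.6512 -0.0191  0.165 ]
postL [0.6506 0.1325 0.014 ]
postR [ 0.6554 -0.0179  0.014 ]
sBarL [0.6443 0.1181 0.165 ]
sBarR [ 0.6538 -0.0178  0.165 ]
s rim [ 0.4447 -0.0822  0.09  ]
s nose [ 0.509  -0.0571  0.072 ]
s hinge [ 0.5126 -0.0565  0.016 ]
s postL [0.6506 0.1294 0.014 ]
s postR [ 0.6561 -0.0209  0.014 ]
honey [0.6557 0.2336 0.11  ]
salt [0.5515 0.2376 0.066 ]
timer [ 0.5612 -0.269   0.04  ]
```

```bash
for i in 1 2 3 4 5; do python3 -m crank '{"linear": [[0.154,-0.52,0],[0.154,-0.52,0],[0.154,-0.52,0],[0.154,-0.52,0]], "delta_rot": [[0,0,-0.896],[0,0,-0.896],[0,0,-0.896],[0,0,-0.896]], "fingers": [1,1,1,1]}' 60 | tail -c 400; done; python3 -c "
from h import *
o=observe();print(o)"
```

```text
clock: 0.6
position: [0.2918, 0.438, 0.2487]
tool_rot: [-3.141, 0.001, 2.248]
force: [-0.8, 0.7, 0.7]
grip_width: 0.085
finger_force: 0.0
clock: 1.0
position: [0.3296, 0.3085, 0.2486]
tool_rot: [3.142, 0.001, 1.779]
force: [-0.2, 0.6, 0.4]
grip_width: 0.0852
finger_force: 0.0
clock: 1.4
position: [0.3678, 0.1791, 0.2485]
tool_rot: [3.141, 0.0, 1.311]
force: [0.3, 0.4, 0.1]
grip_width: 0.0853
finger_force: 0.0
clock: 1.8
position: [0.4064, 0.0493, 0.2485]
tool_rot: [3.14, -0.0, 0.842]
force: [-0.3, 1.0, -1.1]
grip_width: 0.085
finger_force: 0.0
clock: 2.2
position: [0.445, -0.0807, 0.2484]
tool_rot: [3.14, -0.0, 0.374]
force: [-0.9, 0.5, 0.1]
grip_width: 0.0858
finger_force: 0.0
{'clock': 2.2, 'qpos': array([-0.52128657,  0.30535473,  0.70598684,  2.06019188, -0.25764796,
        0.86151229, -0.86524844]), 'qd': array([-0.09716743, -0.01589187, -0.01722574,  0.04040797,  0.00127059,
        0.0022327 , -0.15239801]), 'joint_efforts': array([  4.63153526, -50.21319509,  11.19136691, -32.97550678,
        -0.56736007,   0.08636856,   0.19119646]), 'position': array([ 0.44504419, -0.08068837,  0.24839627]), 'tool_rot': array([ 3.13956203e+00, -4.46162423e-05,  3.74386104e-01]), 'force': array([-0.85198679,  0.49496677,  0.10729794]), 'moment': array([0.09898085, 0.00925328, 0.01644247]), 'finger_force': 0.0, 'grip_width': 0.08577813126626047}
```

```bash
python3 -m crank '{"linear": [[0,0.006,-0.25],[0,0.006,-0.5],[0,0.006,-0.5],[0,0.006,-0.5]], "delta_rot": [[0,0,0],[0,0,0],[0,0,0],[0,0,0]], "fingers": [1,1,1,1]}' 60; python3 -c "
from h import *
f=cam('scene');g=cam('top');save(f,'s1')
im=np.hstack([cv2.resize(f['image'][160:300,200:340],(400,400),interpolation=2),cv2.resize(g['image'][180:280,250:350],(400,400),interpolation=2)])
cv2.imwrite('pics/c1.png',np.clip(im[...,::-1]*1.5,0,255).astype('uint8'))"
```

```text
clock: 2.6
position: [0.4426, -0.075, 0.1207]
tool_rot: [-3.14, 0.005, 0.385]
force: [0.4, 0.1, 0.6]
grip_width: 0.0853
finger_force: 0.0
```

View pics/c1.png

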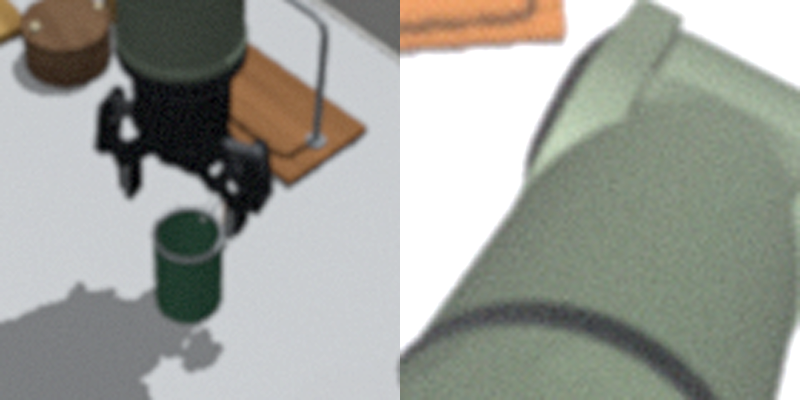

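The scene crop shows the open fingertips at (130,195) and (238,232), straddling the rim, whose centre is at (189,235). I'll check the numbers.

```bash
python3 -c "
from h import *
f=cam('scene')
print(onz(f,266.2,242.3,.09), onz(f,264.4,234.6,.112),proj(f,[.4426,-.075,.112]))"
```

```text
[ 0.44495464 -0.08282931  0.09      ] [ 0.4449933  -0.07644117  0.112     ] [263.21729112 234.74561415]
```

```bash
python3 -m crank '{"linear": [[0,-0.014,0],[0,-0.014,-0.1],[0,-0.014,-0.2],[0,-0.014,-0.284],[0,-0.014,-0.284]], "delta_rot": [[0,0,0],[0,0,0],[0,0,0],[0,0,0],[0,0,0]], "fingers": [1,1,1,1,1]}' 60;  python3 -m crank '{"linear": [[0,0,0],[0,0,0],[0,0,0],[0,0,0],[0,0,0]], "delta_rot": [[0,0,0],[0,0,0],[0,0,0],[0,0,0],[0,0,0]], "fingers": [1,0,-1,-1,-1]}' 60; python3 -m crank '{"linear": [[0,0,0],[0,0,0],[0,0,0],[0,0,0],[0,0,0]], "delta_rot": [[0,0,0],[0,0,0],[0,0,0],[0,0,0],[0,0,0]], "fingers": [-1,-1,-1,-1,-1]}' 60
```

```text
clock: 3.25
position: [0.4436, -0.0797, 0.0517]
tool_rot: [-3.141, 0.001, 0.382]
force: [0.6, -0.2, 1.0]
grip_width: 0.0852
finger_force: 0.0
clock: 3.75
position: [0.4445, -0.0796, 0.0537]
tool_rot: [3.141, -0.002, 0.382]
force: [-5.0, 2.3, 25.4]
grip_width: 0.0601
finger_force: 58.6
clock: 4.25
position: [0.4445, -0.0797, 0.0537]
tool_rot: [3.141, -0.002, 0.382]
force: [-5.1, 1.0, 25.5]
grip_width: 0.0602
finger_force: 58.6
```

```bash
python3 -m crank '{"linear": [[0,0,0.1],[0,0,0.2],[0,0,0.3],[0,0,0.4],[0,0,0.464]], "delta_rot": [[0,0,0],[0,0,0],[0,0,0],[0,0,0],[0,0,0]], "fingers": [-1,-1,-1,-1,-1]}' 60;  python3 -m crank '{"linear": [[0.1,0.15,0],[0.2,0.3,0],[0.3,0.42,0],[0.344,0.54,0],[0.344,0.54,0]], "delta_rot": [[0,0,-0.2],[0,0,-0.4],[0,0,-0.6],[0,0,-0.667],[0,0,-0.667]], "fingers": [-1,-1,-1,-1,-1]}' 60; python3 -m crank '{"linear": [[0,0,0],[0,0,0]], "delta_rot": [[0,0,0],[0,0,0]], "fingers": [-1,-1]}' 60
python3 -c "
from h import *
f=cam('scene');g=cam('top');save(f,'s2');save(g,'t2')
im=np.hstack([cv2.resize(f['image'][120:240,220:340],(480,480),interpolation=2),cv2.resize(g['image'][120:240,210:290],(320,480),interpolation=2)])
cv2.imwrite('pics/c2.png',np.clip(im[...,::-1]*1.6,0,255).astype('uint8'))"
```

```text
clock: 4.75
position: [0.4441, -0.0797, 0.1704]
tool_rot: [3.141, -0.002, 0.382]
force: [-0.0, 0.0, -0.9]
grip_width: 0.0595
finger_force: 65.3
clock: 5.25
position: [0.5309, 0.0598, 0.1684]
tool_rot: [-3.141, -0.0, 0.037]
force: [-0.1, -0.4, -1.2]
grip_width: 0.0599
finger_force: 65.3
clock: 5.45
position: [0.5295, 0.0544, 0.1687]
tool_rot: [-3.142, -0.0, 0.032]
force: [-0.4, -0.4, -1.8]
grip_width: 0.0597
finger_force: 65.3
```

View pics/c2.png

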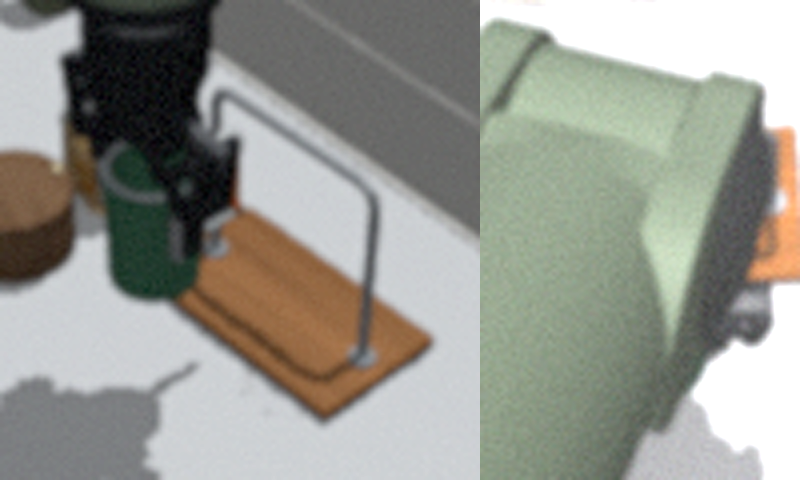

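The scene crop shows the mug in the grip, upright, with the orange gate showing behind the finger at about (233,165–208). The bar runs from (222,95) to (372,185). The top view is hidden by the arm. I'll check the prediction against the pixels.

```bash
python3 -c "
from h import *
f=cam('scene')
c=lambda X:((proj(f,X)-[220,120])*4).round(1)
m=np.array([.5295,.0544,.160])
for n,d in(('tip',[.072,0,.014]),('hinge',[.072,0,-.029]),('nose top',[.072,0,.035]),('rim',[0,0,.045]),('bot',[0,0,-.045])):print(n,c(m+d))
print(c([.650,.055,.165]),c([.648,.118,.165]),c([.652,-.006,.165]))
im=f['image'].astype(int);r=im[...,0]-im[...,1]
y,x=np.where((r>35)&(im[...,1]<70))
k=(x>270)&(x<290)&(y<180);print(np.c_[(x[k]-220)*4,(y[k]-120)*4].tolist())
"
```

```text
tip [234.3 156.1]
hinge [233.5 207. ]
nose top [234.7 130.3]
rim [145.5 165.5]
bot [148.4 273.6]
[289.6 135.7] [224.3  91.5] [356.3 180.8]
[]
```

```bash
python3 -m crank '{"linear": [[0.06,0,0.012],[0.12,0,0.012],[0.16,0,0.012],[0.16,0,0.012]], "delta_rot": [[0,0,0],[0,0,0],[0,0,0],[0,0,0]], "fingers": [-1,-1,-1,-1]}' 80;  python3 -m crank '{"linear": [[0.02,0,0],[0.04,0,0],[0.04,0,0]], "delta_rot": [[0,0,0],[0,0,0],[0,0,0]], "fingers": [-1,-1,-1]}' 80; python3 -m crank '{"linear": [[0.02,0,0],[0.04,0,0],[0.04,0,0]], "delta_rot": [[0,0,0],[0,0,0],[0,0,0]], "fingers": [-1,-1,-1]}' 80
```

```text
clock: 6.0
position: [0.5704, 0.0547, 0.1712]
tool_rot: [3.141, -0.0, 0.032]
force: [-0.9, -0.1, -1.4]
grip_width: 0.0592
finger_force: 86.1
clock: 6.3
position: [0.5798, 0.0552, 0.1712]
tool_rot: [3.142, 0.001, 0.033]
force: [-3.7, -1.0, -2.0]
grip_width: 0.0593
finger_force: 86.1
clock: 6.6
position: [0.5901, 0.0553, 0.171]
tool_rot: [3.141, 0.0, 0.033]
force: [-2.7, 0.2, -6.3]
grip_width: 0.059
finger_force: 87.0
```

```bash
python3 -m crank '{"linear": [[0.02,0,0],[0.04,0,0],[0.04,0,0]], "delta_rot": [[0,0,0],[0,0,0],[0,0,0]], "fingers": [-1,-1,-1]}' 80; python3 -m crank '{"linear": [[0.02,0,0],[0.04,0,0],[0.04,0,0]], "delta_rot": [[0,0,0],[0,0,0],[0,0,0]], "fingers": [-1,-1,-1]}' 80
python3 -c "
from h import *
f=cam('scene');save(f,'s3')
im=cv2.resize(f['image'][120:220,230:330],(600,600),interpolation=2)
cv2.imwrite('pics/c3.png',np.clip(im[...,::-1]*1.6,0,255).astype('uint8'))"
```

```text
clock: 6.9
position: [0.6001, 0.0553, 0.1711]
tool_rot: [3.141, -0.0, 0.033]
force: [-0.5, 0.0, -6.6]
grip_width: 0.0593
finger_force: 87.2
clock: 7.2
position: [0.6107, 0.0551, 0.1713]
tool_rot: [3.141, -0.001, 0.033]
force: [2.5, 0.8, -1.1]
grip_width: 0.0597
finger_force: 88.4
```

View pics/c3.png

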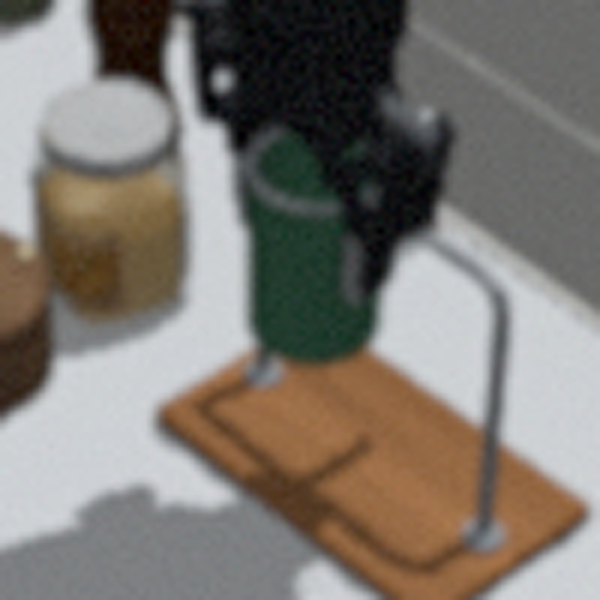

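The mug is pushed onto the bar, with the bar end visible at (430,235). The handle itself is hidden behind the finger. The forces are small, so I'll lower the mug next.

```bash
python3 -m crank '{"linear": [[0,0,-0.02],[0,0,-0.04],[0,0,-0.04]], "delta_rot": [[0,0,0],[0,0,0],[0,0,0]], "fingers": [-1,-1,-1]}' 80; python3 -m crank '{"linear": [[0,0,-0.02],[0,0,-0.032],[0,0,-0.032]], "delta_rot": [[0,0,0],[0,0,0],[0,0,0]], "fingers": [-1,-1,-1]}' 80;python3 -m crank '{"linear": [[-0.03,0,0],[-0.05,0,0],[-0.05,0,0]], "delta_rot": [[0,0,0],[0,0,0],[0,0,0]], "fingers": [-1,-1,-1]}' 80
```

```text
clock: 7.55
position: [0.6095, 0.0553, 0.1606]
tool_rot: [3.142, 0.001, 0.033]
force: [0.2, 0.1, -1.4]
grip_width: 0.0594
finger_force: 88.4
clock: 7.85
position: [0.6096, 0.0552, 0.1528]
tool_rot: [3.142, 0.001, 0.033]
force: [0.4, -0.3, -2.7]
grip_width: 0.0593
finger_force: 88.4
clock: 8.15
position: [0.5965, 0.0553, 0.1535]
tool_rot: [-3.141, 0.0, 0.033]
force: [-0.5, -0.7, -0.7]
grip_width: 0.0592
finger_force: 88.4
```

```bash
python3 -m crank '{"linear": [[-0.02,0,0],[-0.036,0,0],[-0.036,0,0]], "delta_rot": [[0,0,0],[0,0,0],[0,0,0]], "fingers": [-1,-1,-1]}' 80; python3 -m crank '{"linear": [[0,0,-0.012],[0,0,-0.024],[0,0,-0.024]], "delta_rot": [[0,0,0],[0,0,0],[0,0,0]], "fingers": [-1,-1,-1]}' 80;python3 -m crank '{"linear": [[-0.01,0,0],[-0.02,0,0],[-0.02,0,0]], "delta_rot": [[0,0,0],[0,0,0],[0,0,0]], "fingers": [-1,-1,-1]}' 80
```

```text
clock: 8.45
position: [0.5878, 0.0553, 0.1534]
tool_rot: [-3.141, 0.0, 0.033]
force: [0.4, 0.1, -1.7]
grip_width: 0.0594
finger_force: 88.4
clock: 8.75
position: [0.5884, 0.0552, 0.1469]
tool_rot: [3.141, 0.0, 0.033]
force: [0.7, 1.4, 0.3]
grip_width: 0.0595
finger_force: 88.6
clock: 9.05
position: [0.5853, 0.0552, 0.1481]
tool_rot: [3.141, -0.005, 0.033]
force: [13.3, -0.1, -1.4]
grip_width: 0.0595
finger_force: 88.5
```

The nose pulls back against the bar with 13 N, so the bar is inside the handle. I'll tilt the mug about the bar for a gentle release.

```bash
python3 -m crank '{"linear": [[0.012,0,0],[0.012,0,0]], "delta_rot": [[0,0,0],[0,0,0]], "fingers": [-1,-1]}' 80; python3 -m crank '{"linear": [[0.011,0,-0.032],[0.027,0,-0.063],[0.046,0,-0.091],[0.069,0,-0.117],[0.069,0,-0.117]], "delta_rot": [[0,-0.25,0],[0,-0.5,0],[0,-0.75,0],[0,-1,0],[0,-1,0]], "fingers": [-1,-1,-1,-1,-1]}' 80
python3 -c "
from h import *
f=cam('scene');save(f,'s4');print(observe()['qpos'].round(2))
im=cv2.resize(f['image'][120:220,230:330],(600,600),interpolation=2)
cv2.imwrite('pics/c4.png',np.clip(im[...,::-1]*1.6,0,255).astype('uint8'))"
```

```text
clock: 9.25
position: [0.5866, 0.0552, 0.1474]
tool_rot: [-3.142, -0.0, 0.033]
force: [2.5, -0.2, -0.0]
grip_width: 0.0596
finger_force: 88.5
clock: 9.75
position: [0.6167, 0.0584, 0.1431]
tool_rot: [3.12, -0.468, 0.035]
force: [0.6, 0.8, -1.2]
grip_width: 0.0594
finger_force: 88.4
[-0.63  0.58  0.52  2.11 -1.25  0.16 -0.56]
```

View pics/c4.png

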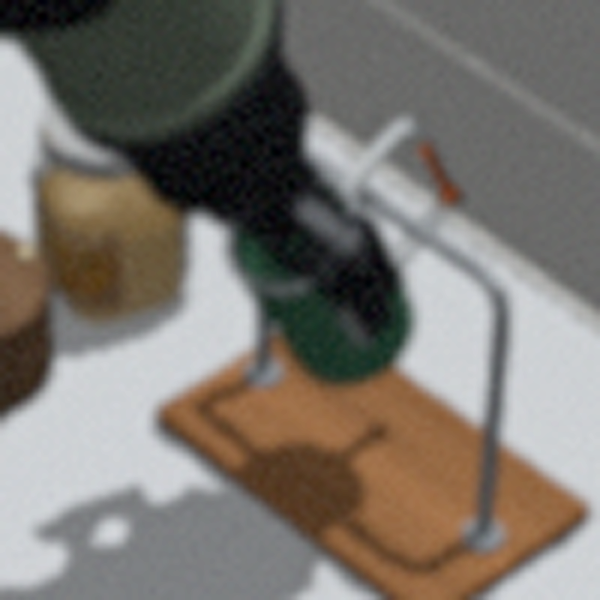

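The bar is inside the loop: it crosses near (400,215), between the top arm (380,150) and the shut orange gate (440,170). Joints 5 and 6 are at their limits, so I'll ease the tilt back.

```bash
python3 -m crank '{"linear": [[0,0,0],[0,0,0],[0,0,0]], "delta_rot": [[0,0.2,0],[0,0.4,0],[0,0.4,0]], "fingers": [-1,-1,-1]}' 80
python3 -c "
from h import *
print(observe()['qpos'].round(2))"
```

```text
clock: 10.1
position: [0.6173, 0.0589, 0.1434]
tool_rot: [3.125, -0.253, 0.032]
force: [-0.4, 0.6, -1.9]
grip_width: 0.0596
finger_force: 88.4
[-0.8   0.74  0.87  1.94 -0.98  0.61 -0.89]
```

```bash
python3 -m crank '{"linear": [[0,-0.01,-0.044],[-0.04,-0.012,-0.044],[-0.09,-0.012,-0.044],[-0.09,-0.012,-0.044]], "delta_rot": [[0,0,0],[0,0,0],[0,-0.15,0],[0,-0.15,0]], "fingers": [-1,-1,-1,-1]}' 40
python3 -c "
from h import *
print(observe()['qpos'].round(2))"
```

```text
clock: 10.5
position: [0.5916, 0.0549, 0.1313]
tool_rot: [3.125, -0.337, 0.031]
force: [-0.2, -1.0, -1.5]
grip_width: 0.0593
finger_force: 86.4
[-0.77  0.67  0.75  2.08 -1.12  0.4  -0.73]
```

```bash
python3 -m crank '{"linear": [[0.008,0,-0.018],[0.008,0,-0.018]], "delta_rot": [[0,0,0],[0,0,0]], "fingers": [-1,-1]}' 20
python3 -m crank '{"linear": [[0,0,0],[0,0,0],[0,0,0],[0,0,0],[0,0,0]], "delta_rot": [[0,0,0],[0,0,0],[0,0,0],[0,0,0],[0,0,0]], "fingers": [1,1,1,1,1]}' 20
python3 -c "
from h import *
f=cam('scene');save(f,'s5')
im=cv2.resize(f['image'][120:220,230:330],(600,600),interpolation=2)
cv2.imwrite('pics/c5.png',np.clip(im[...,::-1]*1.6,0,255).astype('uint8'))"
```

```text
clock: 10.7
position: [0.5973, 0.056, 0.1272]
tool_rot: [3.125, -0.337, 0.034]
force: [-0.1, -0.2, -1.4]
grip_width: 0.059
finger_force: 86.4
clock: 11.2
position: [0.597, 0.0559, 0.1278]
tool_rot: [3.124, -0.337, 0.035]
force: [0.7, 0.4, 0.2]
grip_width: 0.0848
finger_force: 0.0
```

View pics/c5.png

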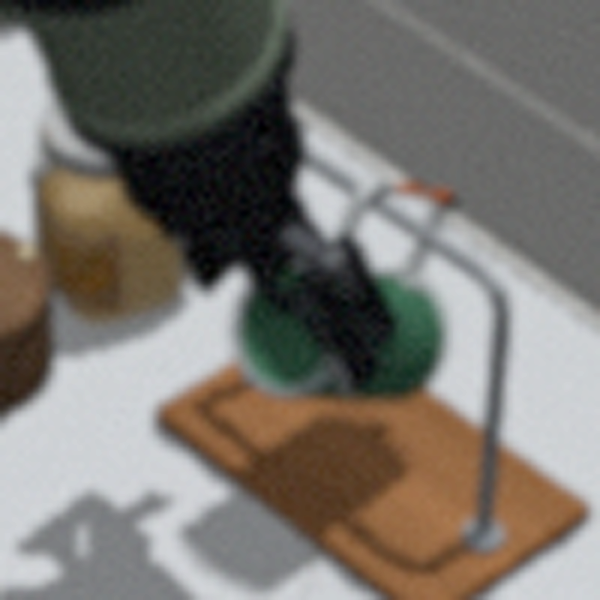

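The mug hangs by its handle, tilted, with the gate shut at (425,190) and the fingers open around it. I'll withdraw along the tool axis.

```bash
python3 -m crank '{"linear": [[-0.05,0,0.1],[-0.1,0,0.2],[-0.16,0,0.3],[-0.24,0,0.4],[-0.4,0,0.5]], "delta_rot": [[0,0,0],[0,0,0],[0,0,0],[0,0,0],[0,0,0]], "fingers": [1,1,1,1,1]}' 20
for i in 1 2 3 4 5 6; do python3 -m crank '{"linear": [[-0.1,0,0],[-0.1,0,0],[-0.1,0,0],[-0.1,0,0],[-0.1,0,0]], "delta_rot": [[0,0,0],[0,0,0],[0,0,0],[0,0,0],[0,0,0]], "fingers": [1,1,1,1,1]}' 20 | head -2; done
python3 -c "
from h import *
f=cam('scene');save(f,'s6');g=cam('top')
im=np.hstack([cv2.resize(f['image'][120:220,230:330],(400,400),interpolation=2),cv2.resize(g['image'][120:220,210:310],(400,400),interpolation=2)])
cv2.imwrite('pics/c6.png',np.clip(im[...,::-1]*1.6,0,255).astype('uint8'))"
```

```text
clock: 11.75
position: [0.5078, 0.0558, 0.2485]
tool_rot: [3.122, -0.34, 0.035]
force: [-1.1, -0.6, 1.0]
grip_width: 0.0852
finger_force: 0.0
clock: 12.25
position: [0.4834, 0.0559, 0.2474]
clock: 12.75
position: [0.4584, 0.056, 0.2475]
clock: 13.25
position: [0.4334, 0.0559, 0.2475]
clock: 13.75
position: [0.4079, 0.0564, 0.2474]
clock: 14.25
position: [0.3827, 0.0561, 0.2471]
clock: 14.75
position: [0.3705, 0.0533, 0.2497]
```

View pics/c6.png

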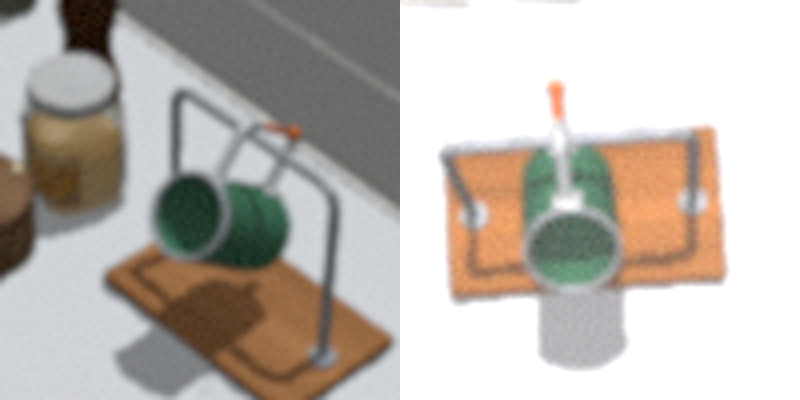

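The mug hangs free between the posts, its mouth towards the robot. In the scene crop the gate is at (265–298,128) and the rim centre at (190,215). I'll check that the hook sits at the bar.

```bash
python3 -c "
from h import *
f=cam('scene');g=cam('top')
bar=np.array([.650,.0555,.165]);hk=np.array([.063,0,.026])
for th in(50,60,70):
  for sl in (0,.012,.02):
    M=R.from_euler('zy',[.03,-np.radians(th)]).as_matrix() if 0 else (R.from_euler('z',.03)*R.from_euler('y',-np.radians(th))).as_matrix()
    o=[]
    for p in([0,0,.045],[.072,0,.014],[.072,0,-.029]):
      X=bar+M@(np.array(p)-hk+[sl,0,0]); o+=[((proj(f,X)-[230,120])*4).round(0).tolist(),((proj(g,X)-[210,120])*4).round(0).tolist()]
    print(th,sl,'rim',o[:2],'tip',o[2:4],'hinge',o[4:])
im=[cv2.cvtColor(cam('scene')['image'],6).astype(int)[120:220,230:330]]
a=cv2.cvtColor(cv2.imread('pics/s6.png'),6).astype(int)[120:220,230:330];print(abs(a-im[0]).max(),abs(a-im[0]).mean())
"
```

```text
50 0 rim [[186.0, 214.0], [178.0, 249.0]] tip [[265.0, 127.0], [168.0, 120.0]] hinge [[299.0, 138.0], [169.0, 84.0]]
50 0.012 rim [[195.0, 198.0], [176.0, 233.0]] tip [[274.0, 111.0], [166.0, 103.0]] hinge [[307.0, 123.0], [167.0, 67.0]]
50 0.02 rim [[201.0, 188.0], [175.0, 222.0]] tip [[280.0, 100.0], [165.0, 91.0]] hinge [[313.0, 113.0], [166.0, 55.0]]
60 0 rim [[194.0, 220.0], [178.0, 241.0]] tip [[265.0, 124.0], [168.0, 119.0]] hinge [[304.0, 126.0], [167.0, 72.0]]
60 0.012 rim [[201.0, 204.0], [176.0, 228.0]] tip [[273.0, 107.0], [166.0, 104.0]] hinge [[311.0, 110.0], [165.0, 57.0]]
60 0.02 rim [[206.0, 193.0], [175.0, 218.0]] tip [[278.0, 96.0], [164.0, 93.0]] hinge [[316.0, 99.0], [164.0, 46.0]]
70 0 rim [[204.0, 223.0], [178.0, 231.0]] tip [[265.0, 121.0], [167.0, 119.0]] hinge [[307.0, 113.0], [166.0, 63.0]]
70 0.012 rim [[208.0, 207.0], [177.0, 220.0]] tip [[270.0, 105.0], [165.0, 106.0]] hinge [[313.0, 97.0], [164.0, 50.0]]
70 0.02 rim [[212.0, 197.0], [176.0, 212.0]] tip [[274.0, 94.0], [164.0, 97.0]] hinge [[316.0, 86.0], [163.0, 41.0]]
49 3.3232
```

The picture matches the mug hanging in the hook corner at about 53°, so I'm handing in.

```bash
python3 -c "
from h import *
print(bot.job_done())"
```

```text
the job is handed in; nothing more can be done
None
```

The green mug hangs by its handle on the crossbar with its gate shut and the gripper clear; I handed the job in after about 15 s of robot time, but the hand-in returned no verdict.

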